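Chock the turned roller on the sloping drying board

ROBOT

A 6-joint arm with a two-finger parallel gripper is mounted at the origin on a cart in front of the work surface, level with it; the furniture and walls round the work are solid. World frame = base frame: x ahead of the robot, y to its left, z up, the work surface at z = 0. Lengths are in m, angles in rad, forces in N, time in s.
With the tool pointing down it reaches from about 0.275 to 0.725 m from the base axis. Payload 15.9 kg.
Tool frame: the origin (TCP) lies between the finger pads; the fingertips stand 19 mm ahead of it and the grasp point (between the pads) is the TCP; z points along the fingers, y is the direction in which the jaws open and shut (so a half turn about z gives the same grasp; the last joint's range is limited). The gripper opens to 85 mm and grips with 20 to 120 N. Pads are 22 mm wide; open, the fingers measure 114 mm over their backs; the gripper's body (76 mm by 85 mm) begins 54 mm behind the grasp point. The pads swing forward as they close: fully open they stand 13 mm farther back than shut.
Start: joints at [-1.291, 0.213, -0.034, 1.323, 0, 1.571], TCP at [0.138, -0.481, 0.25] pointing down, gripper open.
Joint ranges: [-2.98, 2.98], [-0.74, 1.72], [-1.14, 1.35], [-2.1, 2.04], [-1.57, 1.44], [-3.14, 3.14]. Speed limits (rad/s): [1.89, 1.89, 2.39, 2.57, 3.14, 3.14].

INTERFACE

Orientations are given as a 3x3 rotation matrix whose columns are the frame's x, y, z axes.
In Python, from plant import * gives the robot as it stands. The module is installed in compiled form; this text tells all that it offers.
- The arm moves only by the tool move_arm, never from a script. Its arguments are lists of equal length, an entry for each row: "translation": the shift along the tool's x, y, z in cm, a list of three; "yaw": the turn about the tool's z in rad; "claw": the finger opening in cm, from 0 to 8.54. In form: {"translation": [[x, y, z], ...], "yaw": [yaw, ...], "claw": [claw, ...]}. A call has 1 to 12 rows; each row is the pose to reach, as a shift and turn from the pose measured when the call began, along the tool's axes at that moment; what a row does not reach only later rows make up. A row lasts 1/8 s, in which the tool goes at most 62.5 mm and 10.7 degrees, less where a joint would pass 70% of its speed; a pose out of reach is approached as far as the arm can. A call with a gripper value outside its range is refused whole. The fingers move at their own pace and stop on an object; the grip force is fixed at half the most. Time passes only in rows, so rows that repeat a pose let the fingers close. It gives the time, the measured TCP pose, the force and the opening at its end, in the units of the state.
- observe(): the state, without advancing time (a new reading comes with each control period).
- get_image(name): name is "scene" or "top" or "wrist"; returns (picture, depth): 420x560x3 uint8, red, green, blue; 420x560 float32, m along the optical axis (not along the pixel's ray), 0 where there is no reading.
- camera_params(name): a dict with "K" (3x3 intrinsics, pixels), "rvec" (rotation vector, rad) and "tvec" (3), from world to camera coordinates, as OpenCV has them. Camera axes: x right, y down, z forward; pixel columns grow to the right and rows downward; lengths in m; the calibration is good to about 2 mm. A picture is of the moment at which its call begins: read the wrist's pose just before it. camera_params takes no time and is no camera call; for the wrist camera it gives the pose at the moment of the call.
- close_job(): hands the job in, once; it reports no verdict.
The state is a dict: "time_s": time; "joints": joint angles; "joint_vel": joint speeds; "joint_torque": joint torques, N m; "tool_pos": TCP position; "tcp_rot": TCP orientation; "wrist_force": force on the tool from outside, world axes, zero at the start; "moment": the same for the moment, N m; "gripper_width": opening from 0.0 (shut) to 1.0 (fully open).
Only numpy, scipy, OpenCV 4.12 (cv2) and the standard library are available. Lean on these libraries where they do the work, as an engineer would, in place of code of your own. Each camera call takes 0.05 s, during which the arm holds its last target.

TASK

The turned wooden roller has to dry on the sloping grey board, where it would roll off by itself. Lay the dark brown offcut flat on the board, square across the slope, as a chock; then set the roller down on the board close against the chock's uphill side, its axis across the slope too, and let go of it only there, so that it stays put leaning on the chock.

Things in the scene. Friction and masses are not known exactly. Their poses are not given: they have to be found in the camera images.
- roller_center (a point): Centre of the turned roller: a pale wooden cylinder, 60 mm in diameter and 46 mm long, with a steel bush in each flat end; 0.16 kg. It lies on its side on the bench, so its centre is 30 mm up. Its y axis is the roller's axis, level; it can be gripped across its two flat ends (46 mm). It rolls easily.
- chock_center (a point): Centre (half-way up) of the dark brown wooden offcut that serves as the chock: a plain block 45 mm wide (x), 140 mm long (y), 32 mm high (z), lying flat. Two pale offcuts near it are not wanted: a stout block 60 x 90 x 45 mm, left or right of it, and a thin board 50 x 160 x 18 mm. An open tool box, lid raised, stands to their right (y below -0.38 m): come from the bench's middle.
- board_top (a point): Middle of the top face of the grey drying board with thin dark drip grooves down its slope; it is fixed to the bench. The face is 260 mm long down the slope (x) by 220 mm wide (y), flat, without any rim, and slopes 8 degrees; its middle is 37 mm above the bench. x points up the slope (the low edge is the one nearer the robot), y across the slope, z square out of the face.
Mind the look-alikes: they are no part of the job. Leave any blue look-alike of the part that bears roller_center alone.

How it is judged:
By the outcome, as a careful person would: the job done as asked, in the order asked, and still so for the second after the job is handed in, with the robot touching nothing.
It also fails if it takes over 61 s, if anything falls off the work surface, if the arm or the gripper's body presses on something with over 40 N, if the wrist force passes 120 N, or if a joint passes its speed limit or range.

## Working session

There is one attempt and no reset: what is moved stays moved. The work goes in short steps, Python scripts to look and compute and a tool call to move; the robot and the scene stay as the last step left them, time stands still between calls to the robot, and variables do not carry over. Pictures are saved under pics/ and viewed, and the job is handed in when it is done.

Besides the shell and the picture viewer there is one more tool, called as name(argument=value, ...) on one line, values as JSON. move_arm: Moves the arm, as the interface text tells. Its arguments: {"type":"object","properties":{"translation":{"type":"array"},"yaw":{"type":"array"},"claw":{"type":"array"}},"required":["translation","yaw","claw"]}

```bash
mkdir -p pics
cat > h.py <<'E'
from plant import *
import numpy as np, cv2
def cam(n):
    p=camera_params(n); R=cv2.Rodrigues(np.array(p["rvec"],float))[0]; return np.array(p["K"]),R,np.array(p["tvec"],float).ravel()
def ray(c,uv,z):
    K,R,t=c; d=R.T@np.linalg.inv(K)@np.array([uv[0],uv[1],1.]); o=-R.T@t
    return o+d*(z-o[2])/d[2]
def cloud(c,D):
    K,R,t=c; v,u=np.indices(D.shape); P=np.stack([(u-K[0,2])/K[0,0]*D,(v-K[1,2])/K[1,1]*D,D],-1)
    return (P-t)@R
E
python3 - <<'E'
from h import *
s=observe(); print(s)
for n in("scene","top","wrist"):
    c=cam(n); im,D=get_image(n); cv2.imwrite(f"pics/{n}0.png",im[...,::-1]); np.savez(f"{n}0.npz",im=im,D=D,K=c[0],R=c[1],t=c[2])
    print(n,-c[1].T@c[2],c[1][2])
E
```

```text
{'time_s': 0.0, 'joints': array([-1.29099856e+00,  2.13365098e-01, -3.50619063e-02,  1.32351476e+00,
       -7.33818311e-06,  1.57077906e+00]), 'joint_vel': array([-0.00017425, -0.00158194,  0.00107889,  0.00044339,  0.00048872,
        0.00240067]), 'joint_torque': array([-1.26833278e-03, -6.86151481e+01,  4.87121272e+01,  1.71418616e-02,
       -1.10208214e-04,  1.85380526e-05]), 'tool_pos': array([ 0.13798798, -0.48024104,  0.24981058]), 'tcp_rot': array([[ 9.61106536e-01,  2.76177698e-01, -3.23377067e-04],
       [ 2.76177888e-01, -9.61105908e-01,  1.09886211e-03],
       [-7.31840213e-06, -1.14543315e-03, -9.99999344e-01]]), 'wrist_force': array([ 0.58119485,  0.19575812, -0.08527253]), 'moment': array([-0.01466604,  0.00110099,  0.01106181]), 'gripper_width': 0.9989695787236101}
scene [0.0645173  0.74331307 0.93055576] [ 0.35439576 -0.61666582 -0.70294161]
top [ 0.34747601 -0.02593225  1.18038907] [ 0.15241242  0.02029281 -0.98810863]
wrist [ 0.20462334 -0.46057219  0.37343324] [-0.26366865 -0.07380107 -0.96178597]
```

View pics/scene0.png

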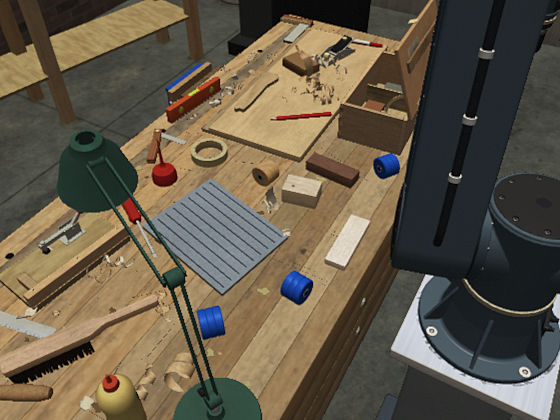

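View pics/top0.png

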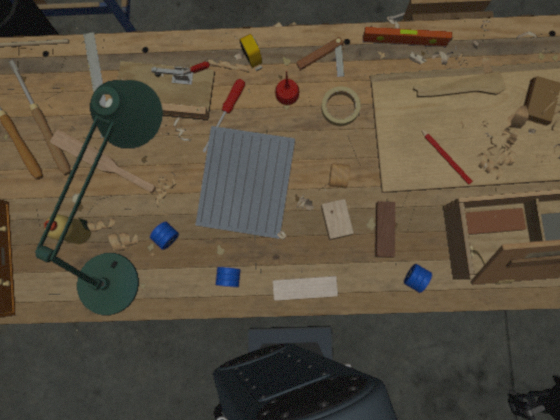

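View pics/wrist0.png

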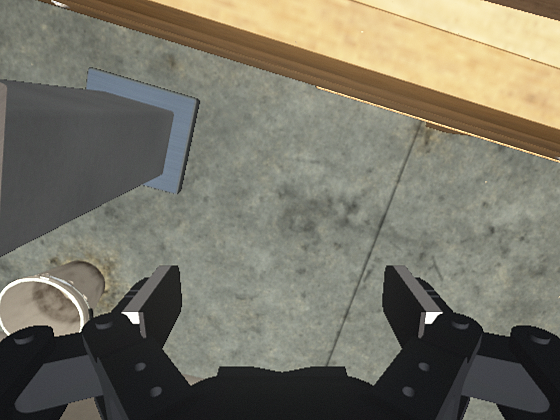

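The top view shows the roller at about (340,175), the dark chock at (385,229) and the board at (247,183). The scene view shows the roller at (265,175) and the chock at (332,168). Next I measure them.

Run:
```python
from h import *
def load(n):
    f=np.load(n+"0.npz"); return f['im'],f['D'],(f['K'],f['R'],f['t'])
im,D,c=load("top"); P=cloud(c,D)
hsv=cv2.cvtColor(im,cv2.COLOR_RGB2HSV)
for n,(u,v) in dict(roller=(340,175),chock=(385,229),board=(247,183),bench=(300,210),stout=(337,219),thin=(305,288)).items(): print(n,P[v,u].round(4),hsv[v,u])
def rect(name,roi,m,zmin,zmax):
    x0,y0,x1,y1=roi; mm=np.zeros(m.shape,bool); mm[y0:y1,x0:x1]=1
    mm&=m&(P[...,2]>zmin)&(P[...,2]<zmax)
    q=P[mm]; r=cv2.minAreaRect(q[:,:2].astype(np.float32)); print(name,mm.sum(),"c",np.round(r[0],4),"sz",np.round(r[1],4),"ang",round(r[2],2),"z",np.median(q[:,2]).round(4),np.percentile(q[:,2],[5,95]).round(4)); return q
T=np.ones(D.shape,bool)
rect("chock",(370,190,402,265),T,.022,.045)
rect("roller",(322,155,358,195),T,.012,.08)
rect("rollertop",(322,155,358,195),T,.05,.08)
rect("stout",(315,190,358,245),T,.03,.06)
q=rect("board",(190,115,302,242),hsv[...,1]<80,.012,.08)
A=np.c_[q[:,:2],np.ones(len(q))]; k=np.linalg.lstsq(A,q[:,2],rcond=None)[0]; print("plane",k,"slope",np.degrees(np.arctan(np.hypot(k[0],k[1]))),"updir",np.degrees(np.arctan2(k[1],k[0])), np.std(A@k-q[:,2]))
cc=q.mean(0);print(cc)
# scene depth
im,D,c=load("scene"); P=cloud(c,D)
for n,(u,v) in dict(roller=(265,172),chock=(332,163),board=(217,237),stout=(300,185)).items(): print(n,P[v,u].round(4))
rect("chockS",(300,145,362,190),cv2.cvtColor(im,cv2.COLOR_RGB2HSV)[...,2]<110,.022,.045)
rect("rollerS",(248,160,282,188),T,.012,.08)
for n,b in(("top",(300,130,430,270)),("scene",(230,130,380,220))):
    im=load(n)[0]; x0,y0,x1,y1=b; cv2.imwrite(f"pics/{n}crop.png",cv2.resize(im[y0:y1,x0:x1,::-1],None,fx=4,fy=4,interpolation=cv2.INTER_CUBIC))
```

```text
roller [ 0.6146 -0.1511  0.0593] [ 16 102 122]
chock [ 0.4785 -0.2606  0.0291] [ 9 94 87]
board [0.6072 0.0844 0.0383] [105  25 103]
bench [ 5.39e-01 -4.91e-02 -1.00e-04] [ 16 100  94]
stout [ 0.5062 -0.14    0.042 ] [ 19  54 137]
thin [ 0.3379 -0.0542  0.0195] [ 15  37 150]
chock 1055 c [ 0.4958 -0.2639] sz [0.0561 0.1757] ang 80.67 z 0.0318 [0.0267 0.0356]
roller 442 c [ 0.6133 -0.1445] sz [0.0552 0.0722] ang 79.79 z 0.0548 [0.0341 0.0614]
rollertop 303 c [ 0.6195 -0.1499] sz [0.0463 0.0462] ang 79.75 z 0.0572 [0.0513 0.0622]
stout 882 c [ 0.5237 -0.1355] sz [0.125 0.06 ] ang 11.24 z 0.045 [0.0408 0.0486]
board 8707 c [0.6304 0.0907] sz [0.3455 0.2779] ang 3.32 z 0.0372 [0.0206 0.0539]
plane [ 0.13351178 -0.02955913 -0.04163556] slope 7.786604651816365 updir -12.483752799084636 0.0034801133961559036
[0.61045531 0.09062524 0.03718861]
roller [ 0.6092 -0.1291  0.0528]
chock [ 0.4853 -0.2705  0.0313]
board [0.5967 0.1079 0.0383]
stout [ 0.5107 -0.1357  0.0464]
chockS 483 c [ 0.5058 -0.2381] sz [0.1233 0.1831] ang 74.58 z 0.0316 [0.0236 0.0352]
rollerS 510 c [ 0.5884 -0.1272] sz [0.0621 0.1274] ang 57.3 z 0.0463 [0.0184 0.0605]
```

Run:
```python
import cv2
a=cv2.imread("pics/topcrop.png");print(a.shape)
```

```text
(560, 520, 3)
```

View pics/topcrop.png

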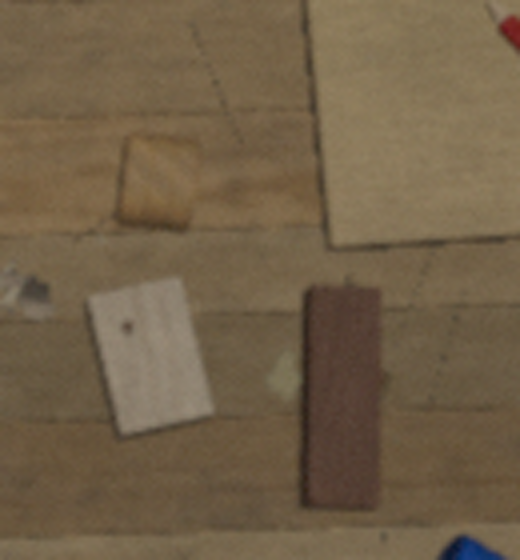

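View pics/scenecrop.png

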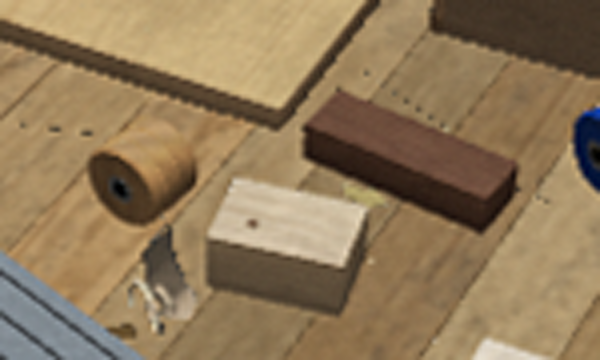

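```bash
cat > m.py <<'E'
from h import *
def load(n):
    f=np.load(n+"0.npz"); return f['im'],f['D'],(f['K'],f['R'],f['t'])
im,D,c=load("top"); hsv=cv2.cvtColor(im,cv2.COLOR_RGB2HSV)
P=cloud(c,D)
def comp(m,seed):
    m=cv2.morphologyEx(m.astype(np.uint8),cv2.MORPH_CLOSE,np.ones((5,5)))
    n,l=cv2.connectedComponents(m); return (l==l[seed[1],seed[0]]).astype(np.uint8)
def show(name,m,z,zf=None):
    ct=max(cv2.findContours(m,cv2.RETR_EXTERNAL,cv2.CHAIN_APPROX_NONE)[0],key=cv2.contourArea)
    r=cv2.minAreaRect(ct); b=cv2.boxPoints(r); print(name,m.sum(),r)
    W=np.array([ray(c,p,z) for p in ct[:,0]]) if zf is None else np.array([zf(p) for p in ct[:,0]])
    R=cv2.minAreaRect(W[:,:2].astype(np.float32)); print("  world",np.round(R[0],4),np.round(R[1],4),round(R[2],2)); return ct
m=(hsv[...,0]>90)&(hsv[...,0]<120)&(hsv[...,1]<80)&(hsv[...,1]>8)
mb=comp(m,(247,183))
# board: iterate plane
up=np.radians(-10.); 
def planeray(p,n,p0):
    K,R,t=c; d=R.T@np.linalg.inv(K)@np.array([p[0],p[1],1.]); o=-R.T@t
    return o+d*(n@(p0-o))/(n@d)
p0=np.array([.6145,.09,.037])
for it in range(4):
    n=np.array([-np.sin(np.radians(8))*np.cos(up),-np.sin(np.radians(8))*np.sin(up),np.cos(np.radians(8))])
    ex=np.array([np.cos(np.radians(8))*np.cos(up),np.cos(np.radians(8))*np.sin(up),np.sin(np.radians(8))]); ey=np.cross(n,ex)
    ct=max(cv2.findContours(mb,cv2.RETR_EXTERNAL,cv2.CHAIN_APPROX_NONE)[0],key=cv2.contourArea)
    W=np.array([planeray(p,n,p0) for p in ct[:,0]])-p0
    q=np.c_[W@ex,W@ey].astype(np.float32); r=cv2.minAreaRect(q); a=r[2]; sz=r[1]
    if a>45: a-=90; sz=sz[::-1]
    p0=p0+ex*r[0][0]+ey*r[0][1]; p0[2]=.037; up+=np.radians(a)
    print("board",p0.round(4),"yaw",np.degrees(up).round(2),"sz",np.round(sz,4))
d=(hsv[...,2]<95)&(hsv[...,0]<14)
roi=np.zeros(d.shape,bool); roi[190:265,370:402]=1
mc=comp(d&roi,(385,229)); show("chock",mc,.032)
roi=np.zeros(d.shape,bool); roi[155:195,322:358]=1
mr=comp((hsv[...,1]>0)&roi&(P[...,2]>.02),(340,175)); show("roller",mr,.05)
v=im.copy()
for mm,col in((mb,(255,0,0)),(mc,(0,255,0)),(mr,(255,0,255))):
    cv2.drawContours(v,cv2.findContours(mm,cv2.RETR_EXTERNAL,cv2.CHAIN_APPROX_NONE)[0],-1,col,1)
cv2.imwrite("pics/cont.png",cv2.resize(v[110:280,180:420,::-1],None,fx=3.3,fy=3.3,interpolation=cv2.INTER_NEAREST))
E
python3 m.py
```

```text
board [0.6114 0.0915 0.037 ] yaw -10.93 sz [0.2563 0.2166]
board [0.6113 0.0915 0.037 ] yaw -10.94 sz [0.2562 0.2166]
board [0.6113 0.0915 0.037 ] yaw -10.94 sz [0.2562 0.2166]
board [0.6113 0.0915 0.037 ] yaw -10.94 sz [0.2562 0.2166]
chock 1043 ((384.95166015625, 228.9984588623047), (19.7639102935791, 54.4877815246582), 1.847610354423523)
  world [ 0.4788 -0.2599] [0.0493 0.1391] 84.36
roller 446 ((339.54266357421875, 175.61585998535156), (20.87156105041504, 23.411483764648438), 6.340191841125488)
  world [ 0.6155 -0.1508] [0.0522 0.0607] 81.48
```

View pics/cont.png

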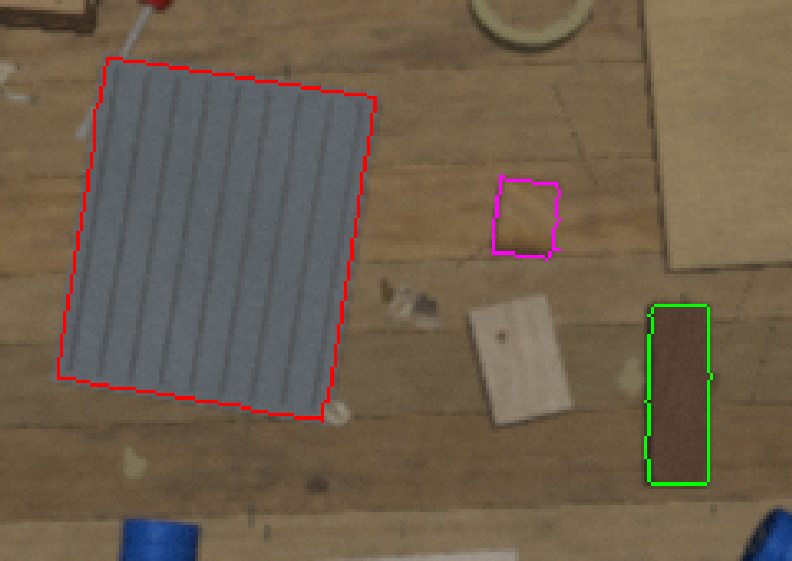

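The contours match the stated sizes: board 256x217 mm, chock 49x139 mm including a visible side, roller about 52x61 mm. Next I write a helper that turns a target pose into tool-frame shifts.

```bash
cat >> h.py <<'E'
def delta(p,yd,s=None,start=None):
    """p world, yd: tool-y world yaw deg. start: (p,R) for state"""
    s=s or observe(); R=s["tcp_rot"]; q=s["tool_pos"]
    t=R.T@(np.array(p)-q)*100; cur=np.degrees(np.arctan2(R[1,1],R[0,1]))
    dw=(yd-cur+180)%360-180
    return t.round(2), round(-np.radians(dw),4), round(cur,2)
E
python3 - <<'E'
from h import *
print(delta([.36,-.12,.25],-74)); print(delta([.475,-.262,.2],-95.6))
E
```

```text
(array([ 3.129e+01, -2.850e+01,  2.000e-02]), np.float64(0.0006), np.float64(-73.97))
(array([ 38.42, -11.67,   5.  ]), np.float64(0.3775), np.float64(-73.97))
```

move_arm(translation=[[6,-5.5,0],[12,-11,0],[18,-16.5,0],[24,-22,0],[29,-26,0],[31,-27,0],[35,-23,2],[37,-18,4],[38.4,-13,5],[38.4,-11.7,5],[38.4,-11.7,5],[38.4,-11.7,5]], yaw=[0,0,0,0,0,0,0.1,0.2,0.3,0.38,0.38,0.38], claw=[8.5,8.5,8.5,8.5,8.5,8.5,8.5,8.5,8.5,8.5,8.5,8.5])

```text
time_s: 1.65
tool_pos: [0.4745, -0.2612, 0.2002]
tcp_rot: [[0.995, -0.098, -0.0], [-0.098, -0.995, 0.001], [-0.0, -0.001, -1.0]]
wrist_force: [-0.0, 0.9, 0.2]
gripper_width: 1.001
```

Run:
```python
from h import *
n="wrist"; c=cam(n); im,D=get_image(n); cv2.imwrite(f"pics/w1.png",im[...,::-1]); np.savez(f"wrist1.npz",im=im,D=D,K=c[0],R=c[1],t=c[2])
```

```text
(no output)
```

View pics/w1.png

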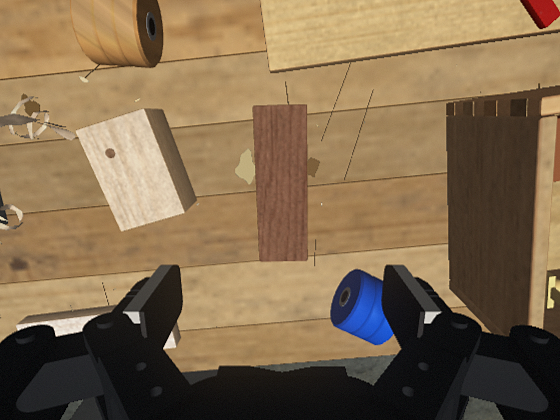

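The wrist view shows the chock at pixels (253-307, 104-261), well clear of the stout block at (135,170). The roller is at the upper left, around (118,30).

Run:
```python
from h import *
f=np.load("wrist1.npz"); im=f['im'];D=f['D']; c=(f['K'],f['R'],f['t'])
hsv=cv2.cvtColor(im,cv2.COLOR_RGB2HSV); print(hsv[180,280],hsv[180,340])
P=cloud(c,D); print(P[180,280].round(4),P[180,340].round(4))
roi=np.zeros(D.shape,np.uint8); roi[90:275,240:320]=1
m=((hsv[...,2]<150)&((hsv[...,0]<13)|(hsv[...,0]>170))&(roi>0)).astype(np.uint8)
m=cv2.morphologyEx(cv2.morphologyEx(m,cv2.MORPH_CLOSE,np.ones((5,5))),cv2.MORPH_OPEN,np.ones((9,9)))
ct=max(cv2.findContours(m,cv2.RETR_EXTERNAL,cv2.CHAIN_APPROX_NONE)[0],key=cv2.contourArea)
print(cv2.boundingRect(ct))
W=np.array([ray(c,p,.032)[:2] for p in ct[:,0]],np.float32); print(cv2.minAreaRect(W))
for p in((115,30),):print(P[p[1],p[0]])
print([ray(c,p,.032)[:2].round(4) for p in((253,105),(306,105),(307,261),(259,261))])
```

```text
[ 10 120 132] [ 17 117 152]
[ 0.4875 -0.2599  0.0312] [ 0.4757 -0.3167 -0.0007]
(254, 105, 53, 156)
((0.48080840706825256, -0.26009422540664673), (0.04376797005534172, 0.13823391497135162), 85.48050689697266)
[ 0.61114385 -0.15496062  0.05693201]
[array([ 0.5518, -0.2441]), array([ 0.5475, -0.2873]), array([ 0.4091, -0.2773]), array([ 0.4134, -0.2328])]
```

Run:
```python
from h import *
print(delta([.4805,-.260,.028],-95))
```

```text
(array([ 0.59, -0.16, 17.24]), np.float64(-0.0109), np.float64(-95.63))
```

move_arm(translation=[[0.6,-0.15,5],[0.6,-0.15,10],[0.6,-0.15,14],[0.6,-0.15,16.5],[0.6,-0.15,17.2],[0.6,-0.15,17.2],[0.6,-0.15,17.2],[0.6,-0.15,17.2],[0.6,-0.15,17.2],[0.6,-0.15,17.2],[0.6,-0.15,17.2],[0.6,-0.15,17.2]], yaw=[-0.01,-0.01,-0.01,-0.01,-0.01,-0.01,-0.01,-0.01,-0.01,-0.01,-0.01,-0.01], claw=[8.5,8.5,8.5,8.5,8.5,8.5,3.5,3.5,3.5,3.5,3.5,3.5])

```text
time_s: 3.2
tool_pos: [0.4811, -0.2603, 0.0294]
tcp_rot: [[0.996, -0.088, 0.001], [-0.088, -0.996, 0.0], [0.001, -0.0, -1.0]]
wrist_force: [-3.4, 0.4, 11.9]
gripper_width: 0.513
```

Run:
```python
from h import *
s=observe();print(s['gripper_width']*8.54,s['tool_pos'],s['wrist_force'],delta(s['tool_pos']+[0,0,.17],-95))
n="wrist"; c=cam(n); im,D=get_image(n); cv2.imwrite(f"pics/w2.png",im[...,::-1])
```

```text
4.382662225117685 [ 0.4811467  -0.26033328  0.02943715] [-3.35795126  0.42822726 11.8835011 ] (array([  0.02,  -0.  , -17.  ]), np.float64(-0.0009), np.float64(-95.05))
```

View pics/w2.png

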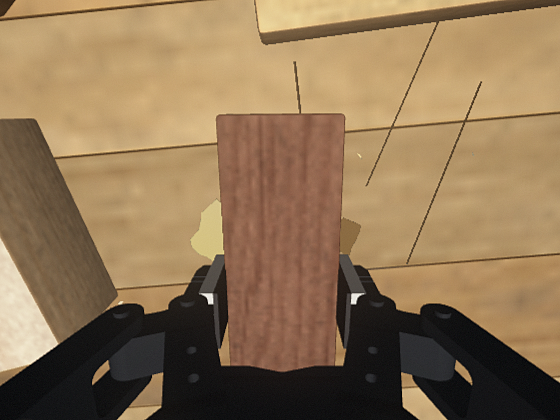

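The chock is gripped, with an opening of 43.8 mm. Now I lift it and carry it over the board.

Run:
```python
from h import *
print(delta([.5625,.1009,.17],-10.94))
```

```text
(array([  4.95, -36.7 , -14.04]), np.float64(-1.468), np.float64(-95.05))
```

move_arm(translation=[[0,0,-3],[0,0,-8],[0,0,-13],[0,-3,-14],[1,-8,-14],[1.5,-13,-14],[2,-18,-14],[3,-23,-14],[4,-28,-14],[5,-33,-14],[5,-36,-14],[5,-36.7,-14]], yaw=[0,0,0,-0.1,-0.27,-0.44,-0.61,-0.78,-0.95,-1.12,-1.29,-1.46], claw=[3.5,3.5,3.5,3.5,3.5,3.5,3.5,3.5,3.5,3.5,3.5,3.5])

```text
time_s: 4.75
tool_pos: [0.563, 0.1028, 0.1696]
tcp_rot: [[0.19, 0.982, 0.001], [0.982, -0.19, 0.0], [0.001, 0.001, -1.0]]
wrist_force: [-0.3, -0.7, -1.3]
gripper_width: 0.513
```

Run:
```python
from h import *
s=observe();print(s['joint_vel'].round(3),s['wrist_force'],s['moment'])
for n in("wrist","scene"):
    c=cam(n); im,D=get_image(n); cv2.imwrite(f"pics/{n}3.png",im[...,::-1]); np.savez(f"{n}3.npz",im=im,D=D,K=c[0],R=c[1],t=c[2])
print(delta([.5625,.1009,.0626],-10.94))
```

```text
[ 0.064  0.019  0.033  0.016 -0.008 -1.275] [-0.32145953 -0.67649507 -1.3077558 ] [-0.03944156  0.02174524 -0.0028931 ]
(array([-0.1 , -0.04, 10.7 ]), np.float64(-0.0041), np.float64(-11.18))
```

View pics/wrist3.png

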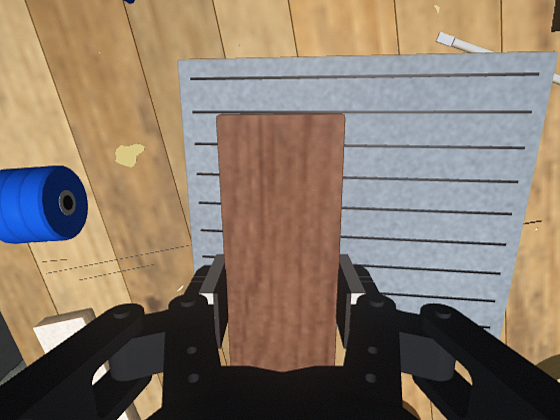

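View pics/scene3.png

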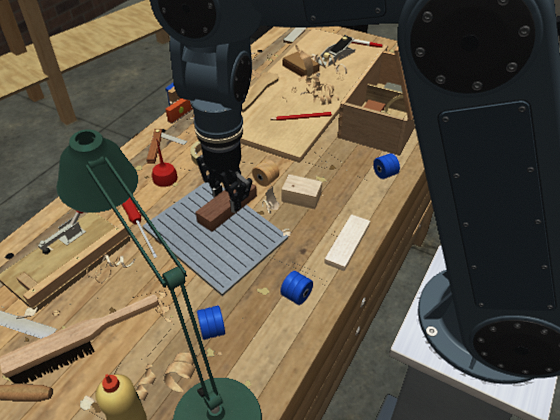

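The wrist view shows the chock held at (217-345, 113-370) over the board, with uphill to the right. As a check, I measure the board's yaw from the groove at (190,78)-(538,73) and the board edges.

Run:
```python
from h import *
f=np.load("wrist3.npz"); im=f['im'];D=f['D']; c=(f['K'],f['R'],f['t'])
P=cloud(c,D)
up=np.radians(-10.94);th=np.radians(8)
n=np.array([-np.sin(th)*np.cos(up),-np.sin(th)*np.sin(up),np.cos(th)]);ex=np.array([np.cos(th)*np.cos(up),np.cos(th)*np.sin(up),np.sin(th)]);ey=np.cross(n,ex)
p0=np.array([.6113,.0915,.037])
K,R,t=c;o=-R.T@t
def pr(p):
    d=R.T@np.linalg.inv(K)@np.array([p[0],p[1],1.]); return o+d*(n@(p0-o))/(n@d)
def bf(p): w=pr(p)-p0; return np.array([w@ex,w@ey])
g=[bf(p) for p in((190,78),(538,73))]; print("groove",g,np.degrees(np.arctan2(*(g[1]-g[0])[::-1])))
for p in((180,60),(553,52),(191,235),(510,300)): print(p,bf(p).round(4))
# depth over board patches
for u,v in((400,90),(250,90),(450,200),(400,260)):
    q=P[v-4:v+5,u-4:u+5].reshape(-1,3); w=np.median((q-p0)@n); print("offset to plane",(u,v),round(w*1000,2))
# chock in-hand: top plane depth
q=P[150:240,240:325].reshape(-1,3); A=np.c_[q[:,:2],np.ones(len(q))];k=np.linalg.lstsq(A,q[:,2],rcond=None)[0];print("chock tilt",np.degrees(np.arctan(k[:2])),q[:,2].mean())
```

```text
groove [array([-0.1196755 ,  0.09748908]), array([0.11980444, 0.09744763])] -0.009918743389275073
(180, 60) [-0.1265  0.1101]
(553, 52) [0.1263 0.11  ]
(191, 235) [-0.1285 -0.028 ]
(510, 300) [ 0.131  -0.0694]
offset to plane (400, 90) -0.02
offset to plane (250, 90) -0.24
offset to plane (450, 200) 0.12
offset to plane (400, 260) -0.29
chock tilt [1.6159673  8.08410962] 0.17247978007056022
```

Run:
```python
from h import *
f=np.load("wrist3.npz"); im=f['im'];D=f['D']; c=(f['K'],f['R'],f['t']); P=cloud(c,D)
for v in(118,130,150,170,190,210,230,250,270,300,330,350): print(v,np.median(P[v,250:310],axis=0).round(4), np.median(P[v,225:245],axis=0)[2].round(4),np.median(P[v,315:330],axis=0)[2].round(4))
for z in(.172,.178,.182,.186): 
  a,b=ray(c,(217,114),z),ray(c,(345,114),z); print(z,a,b,"width",np.linalg.norm(a-b)*1000)
```

```text
118 [0.5748 0.1705 0.172 ] 0.1721 0.1721
130 [0.574  0.1665 0.172 ] 0.1718 0.172
150 [0.573  0.1597 0.1719] 0.1717 0.1718
170 [0.5717 0.1528 0.1721] 0.1722 0.172
190 [0.5699 0.1456 0.1719] 0.1717 0.1721
210 [0.5685 0.1381 0.1721] 0.1722 0.1718
230 [0.567  0.1305 0.172 ] 0.1718 0.1721
250 [0.5654 0.1226 0.172 ] 0.1719 0.1719
270 [0.5638 0.1143 0.1719] 0.1719 0.1719
300 [0.5612 0.1013 0.1718] 0.1716 0.1718
330 [0.5586 0.088  0.1718] 0.1719 0.1723
350 [0.5567 0.0783 0.1719] 0.1716 0.1718
0.172 [0.55400398 0.17576727 0.172     ] [0.59705172 0.16743187 0.172     ] width 43.84730978328087
0.178 [0.55507037 0.1755759  0.178     ] [0.59598704 0.16765314 0.178     ] width 41.676660634700966
0.182 [0.55578129 0.17544832 0.182     ] [0.59527725 0.16780066 0.182     ] width 40.2295612023144
0.186 [0.55649222 0.17532074 0.186     ] [0.59456746 0.16794817 0.186     ] width 38.78246176992783
```

The earlier fit was spoiled by noise. The row medians show the chock level in hand, with its top at 0.172 as expected, and the board pose agrees within 0.3 mm. I lower it.

move_arm(translation=[[-0.1,0,3],[-0.1,0,6],[-0.1,0,8.5],[-0.1,0,10],[-0.1,0,10.4],[-0.1,0,10.6],[-0.1,0,10.6]], yaw=[0,0,0,0,0,0,0], claw=[3.5,3.5,3.5,3.5,3.5,3.5,3.5])

```text
time_s: 5.72
tool_pos: [0.5634, 0.1008, 0.0643]
tcp_rot: [[0.194, 0.981, 0.002], [0.981, -0.194, 0.0], [0.001, 0.002, -1.0]]
wrist_force: [0.7, 0.4, -1.7]
gripper_width: 0.515
```

Run:
```python
from h import *
print(delta([.5625,.1009,.0626],-10.94))
```

```text
(array([-0.01, -0.09,  0.17]), np.float64(-0.0045), np.float64(-11.2))
```

move_arm(translation=[[0,-0.1,0.1],[0,-0.1,0.2],[0,-0.1,0.2]], yaw=[-0.005,-0.005,-0.005], claw=[3.5,3.5,3.5])

```text
time_s: 6.1
tool_pos: [0.5625, 0.1011, 0.0625]
tcp_rot: [[0.189, 0.982, 0.003], [0.982, -0.189, 0.001], [0.001, 0.003, -1.0]]
wrist_force: [-0.1, -0.1, -1.1]
gripper_width: 0.514
```

move_arm(translation=[[0,0,0.05],[0,0,0],[0,0,0],[0,0,0],[0,0,0],[0,0,-2],[0,0,-5],[0,0,-10],[0,0,-12],[0,0,-12],[0,0,-12]], yaw=[0,0,0,0,0,0,0,0,0,0,0], claw=[3.5,7.4,7.4,7.4,7.4,7.4,7.4,8.5,8.5,8.5,8.5])

```text
time_s: 7.48
tool_pos: [0.5618, 0.1009, 0.1815]
tcp_rot: [[0.189, 0.982, 0.002], [0.982, -0.189, 0.0], [0.001, 0.001, -1.0]]
wrist_force: [0.1, 0.2, -0.5]
gripper_width: 1.0
```

Run:
```python
from h import *
for n in("wrist",):
    c=cam(n); im,D=get_image(n); cv2.imwrite(f"pics/{n}4.png",im[...,::-1]); np.savez(f"{n}4.npz",im=im,D=D,K=c[0],R=c[1],t=c[2])
```

```text
(no output)
```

View pics/wrist4.png

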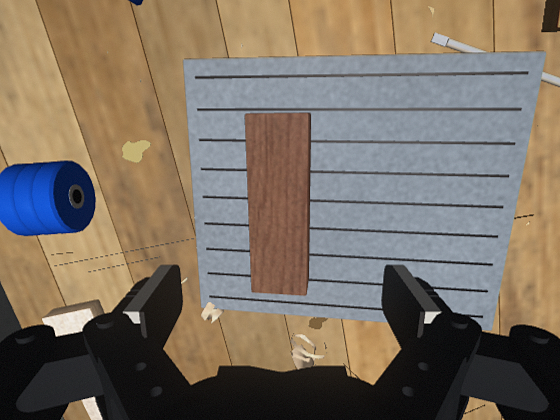

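The chock lies on the board at pixels (246-311, 112-295), square to the grooves. I measure its pose in the board frame.

```bash
cat > b.py <<'E'
from h import *
up=np.radians(-10.94);th=np.radians(8)
N=np.array([-np.sin(th)*np.cos(up),-np.sin(th)*np.sin(up),np.cos(th)]);ex=np.array([np.cos(th)*np.cos(up),np.cos(th)*np.sin(up),np.sin(th)]);ey=np.cross(N,ex)
p0=np.array([.6113,.0915,.037])
def bf(c,p,h):
    K,R,t=c;o=-R.T@t; d=R.T@np.linalg.inv(K)@np.array([p[0],p[1],1.]); q=p0+h*N; w=o+d*(N@(q-o))/(N@d)-q; return np.array([w@ex,w@ey])
def chock(f,roi):
    im=f['im'];D=f['D']; c=(f['K'],f['R'],f['t']); hsv=cv2.cvtColor(im,cv2.COLOR_RGB2HSV); P=(cloud(c,D)-p0)
    m=((P@N>.024)&(P@N<.045)&(hsv[...,0]<25)&(hsv[...,1]>70)).astype(np.uint8); k=np.zeros_like(m); x0,y0,x1,y1=roi; k[y0:y1,x0:x1]=1; m=cv2.morphologyEx(m*k,cv2.MORPH_OPEN,np.ones((5,5)))
    ct=max(cv2.findContours(m,cv2.RETR_EXTERNAL,cv2.CHAIN_APPROX_NONE)[0],key=cv2.contourArea)
    r=cv2.minAreaRect(np.array([bf(c,p,.032) for p in ct[:,0]],np.float32)); print("chock board frame",r)
    ys,xs=np.nonzero(cv2.erode(m,np.ones((7,7)))); q=P[ys,xs]; B=np.c_[q@ex,q@ey,np.ones(len(q))]; k=np.linalg.lstsq(B,q@N,rcond=None)[0]; print("tilt vs board deg",np.degrees(k[:2]),"h",np.median(q@N))
E
python3 - <<'E'
from b import *
chock(np.load("wrist4.npz"),(235,100,322,305))
E
```

```text
chock board frame ((-0.04981790482997894, 0.0009641349315643311), (0.04471628740429878, 0.13838085532188416), 0.4860212802886963)
tilt vs board deg [0.05567165 0.10444221] h 0.031816480791721696
```

The chock is flat (tilt within 0.1°), centred at -50 mm on the board and square to about 0.5°. Next I go over the roller for a close look.

Run:
```python
from h import *
print(delta([.635,-.15,.20],81))
```

```text
(array([-23.25,  11.96,  -1.86]), np.float64(-1.6043), np.float64(-10.92))
```

move_arm(translation=[[-1,1,-1.8],[-4,3,-1.8],[-8,5,-1.8],[-12,7,-1.8],[-16,9,-1.8],[-20,11,-1.8],[-23,12,-1.8],[-23.2,12,-1.8],[-23.2,12,-1.8],[-23.2,12,-1.8],[-23.2,12,-1.8],[-23.2,12,-1.8]], yaw=[-0.15,-0.32,-0.5,-0.67,-0.84,-1.01,-1.18,-1.35,-1.52,-1.6,-1.6,-1.6], claw=[8.5,8.5,8.5,8.5,8.5,8.5,8.5,8.5,8.5,8.5,8.5,8.5])

```text
time_s: 9.02
tool_pos: [0.6353, -0.1496, 0.1987]
tcp_rot: [[-0.987, 0.163, 0.0], [0.163, 0.987, 0.0], [-0.0, 0.0, -1.0]]
wrist_force: [0.3, -0.5, -0.1]
gripper_width: 0.999
```

Run:
```python
from h import *
for n in("wrist",):
    c=cam(n); im,D=get_image(n); cv2.imwrite(f"pics/{n}5.png",im[...,::-1]); np.savez(f"{n}5.npz",im=im,D=D,K=c[0],R=c[1],t=c[2])
```

```text
(no output)
```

View pics/wrist5.png

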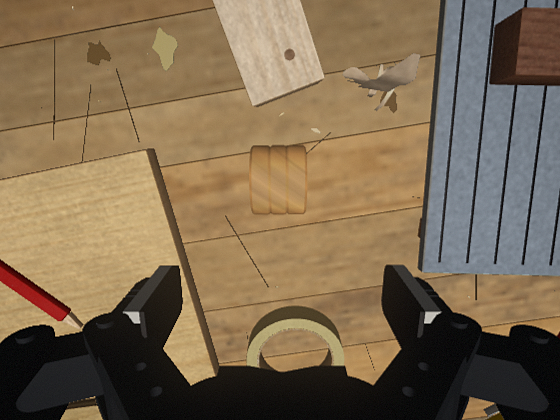

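The roller is at pixels (250-307, 145-214), with its axis nearly along the jaw direction. I fit its pose.

Run:
```python
from h import *
f=np.load("wrist5.npz"); im=f['im'];D=f['D']; c=(f['K'],f['R'],f['t']); P=cloud(c,D)
m=np.zeros(D.shape,np.uint8); m[138:222,242:316]=1
m&=(P[...,2]>.02).astype(np.uint8)
ys,xs=np.nonzero(cv2.erode(m,np.ones((3,3)))); q=P[ys,xs]; print(len(q),q[:,2].max())
from scipy.optimize import least_squares
def res(v):
    a=np.radians(v[2]); n=np.array([np.sin(a),-np.cos(a)])  # axis dir (cos,sin)
    d=(q[:,:2]-v[:2])@n; return np.hypot(d,q[:,2]-v[3])-v[4]
r=least_squares(res,[.615,-.15,81,.03,.03],loss='soft_l1',f_scale=.001); print(r.x,np.std(r.fun))
a=np.radians(r.x[2]); u=np.array([np.cos(a),np.sin(a)]); s=q[:,:2]@u
print("axial extent",np.percentile(s,[.5,99.5]))
# edges by ray at crest
top=(q[:,2]>.056); 
g=cv2.cvtColor(im,cv2.COLOR_RGB2GRAY)
for p in((250,180),(307,180),(251,160),(307,160),(252,200),(307,200)): w=ray(c,p,.058); print(p,w.round(4),w[:2]@u)
r2=cv2.minAreaRect(q[top][:,:2].astype(np.float32)); print(r2)
```

```text
3647 0.3222929236241787
[ 6.21671080e-01 -1.45307083e-01  8.10389807e+01  2.99746857e-02
  2.95693981e-02] 0.02257118624728822
axial extent [-0.07274336 -0.0292642 ]
(250, 180) [ 0.6127 -0.1702  0.058 ] -0.07271598644270304
(307, 180) [ 0.62   -0.1259  0.058 ] -0.027823605628418076
(251, 160) [ 0.5974 -0.1665  0.058 ] -0.07142493592192495
(307, 160) [ 0.6044 -0.1237  0.058 ] -0.02803501682785033
(252, 200) [ 0.6289 -0.1717  0.058 ] -0.07164873705940854
(307, 200) [ 0.6361 -0.1283  0.058 ] -0.027605107201507106
((0.601336658000946, -0.1468462496995926), (0.043826453387737274, 0.07300274819135666), 81.7611312866211)
```

Run:
```python
from h import *
print(delta([.621,-.149,.031],81.0))
```

```text
(array([ 1.43, -0.19, 16.79]), np.float64(-0.0058), np.float64(80.66))
```

move_arm(translation=[[1.4,-0.2,4],[1.4,-0.2,8],[1.4,-0.2,12],[1.4,-0.2,15],[1.4,-0.2,16.5],[1.4,-0.2,16.8],[1.4,-0.2,16.8],[1.4,-0.2,16.8],[1.4,-0.2,16.8],[1.4,-0.2,16.8],[1.4,-0.2,16.8],[1.4,-0.2,16.8]], yaw=[-0.006,-0.006,-0.006,-0.006,-0.006,-0.006,-0.006,-0.006,-0.006,-0.006,-0.006,-0.006], claw=[8.5,8.5,8.5,8.5,8.5,8.5,8.5,3.5,3.5,3.5,3.5,3.5])

```text
time_s: 10.58
tool_pos: [0.6217, -0.1492, 0.0317]
tcp_rot: [[-0.988, 0.156, 0.001], [0.156, 0.988, 0.0], [-0.001, 0.0, -1.0]]
wrist_force: [-2.2, 1.5, 5.7]
gripper_width: 0.532
```

Run:
```python
from h import *
s=observe(); print(s['gripper_width']*8.54,s['tool_pos'],s['wrist_force'])
c=cam("wrist"); im,D=get_image("wrist"); cv2.imwrite(f"pics/wrist6.png",im[...,::-1])
```

```text
4.542969162888256 [ 0.62169043 -0.14922331  0.03168479] [-2.22937458  1.50784592  5.72058666]
```

View pics/wrist6.png

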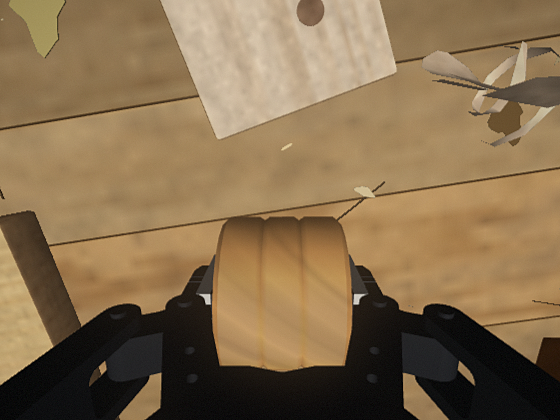

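The roller is gripped at 45.4 mm across its ends. I lift it and carry it to a point above the spot uphill of the chock.

Run:
```python
from b import *
pre=p0+ex*.009+ey*.001+N*.030+[0,0,.0017]; print(pre)
print(delta([pre[0],pre[1],.17],79.06))
```

```text
[0.61614091 0.09158279 0.0696606 ]
(array([  4.29,  23.7 , -13.82]), np.float64(0.0341), np.float64(81.01))
```

move_arm(translation=[[0,0,-3],[0,0,-8],[0,0,-13],[0.5,3,-13.8],[1,8,-13.8],[2,13,-13.8],[3,18,-13.8],[4,22,-13.8],[4.3,23.7,-13.8],[4.3,23.7,-13.8],[4.3,23.7,-13.8]], yaw=[0,0,0,0,0.034,0.034,0.034,0.034,0.034,0.034,0.034], claw=[3.5,3.5,3.5,3.5,3.5,3.5,3.5,3.5,3.5,3.5,3.5])

```text
time_s: 12.0
tool_pos: [0.6162, 0.0905, 0.1697]
tcp_rot: [[-0.982, 0.191, 0.001], [0.191, 0.982, -0.0], [-0.001, 0.0, -1.0]]
wrist_force: [1.4, -0.4, -1.4]
gripper_width: 0.53
```

Run:
```python
from b import *
c=cam("wrist"); im,D=get_image("wrist"); cv2.imwrite(f"pics/wrist7.png",im[...,::-1]); np.savez("wrist7.npz",im=im,D=D,K=c[0],R=c[1],t=c[2])
chock(np.load("wrist7.npz"),(150,60,450,215))
s=observe(); print(s['tool_pos'],s['gripper_width']*8.54)
P=cloud(c,D)
for v in(230,250,270,300,330): print(v,np.median(P[v,260:310],axis=0).round(4))
pre=p0+ex*.009+ey*.001+N*.031+[0,0,.0017]
print(delta(pre,79.06))
```

```text
chock board frame ((-0.05013558268547058, 0.000451013445854187), (0.044099658727645874, 0.13874569535255432), 0.5479228496551514)
tilt vs board deg [0.08335475 0.0946375 ] h 0.03194689135359919
[0.61621866 0.09032576 0.16973604] 4.531867567071791
230 [0.5877 0.0977 0.1761]
250 [0.5916 0.0968 0.1851]
270 [0.5968 0.0958 0.1903]
300 [0.6047 0.0942 0.1952]
330 [0.6142 0.0924 0.1974]
(array([0.06, 0.12, 9.91]), np.float64(-0.0012), np.float64(78.99))
```

View pics/wrist7.png

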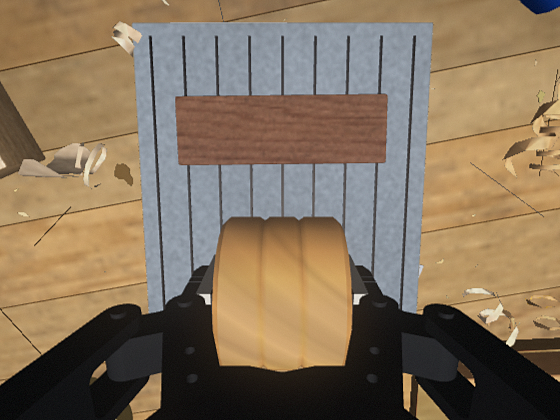

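The wrist view shows the chock at (176-387, 95-164), unmoved. Both views put it at 0.5° yaw in the board frame, so I match that. The roller is held centred on the TCP. I lower it.

move_arm(translation=[[0.05,0.1,3],[0.05,0.1,6],[0.05,0.1,8.5],[0.05,0.1,9.5],[0.05,0.1,9.8],[0.05,0.1,9.9],[0.05,0.1,9.9]], yaw=[-0.007,-0.007,-0.007,-0.007,-0.007,-0.007,-0.007], claw=[3.5,3.5,3.5,3.5,3.5,3.5,3.5])

```text
time_s: 12.92
tool_pos: [0.6165, 0.0914, 0.0715]
tcp_rot: [[-0.983, 0.184, 0.003], [0.184, 0.983, 0.0], [-0.003, 0.001, -1.0]]
wrist_force: [-0.5, 0.1, -0.2]
gripper_width: 0.532
```

Run:
```python
from b import *
s=observe(); w=s['tool_pos']-[0,0,.0017]-p0; print("roller bf",w@ex,w@ey,w@N, s['wrist_force'])
for bx,h in((.0027,.0305),(.0024,.030),(.0017,.030)):
  print(bx,h,delta(p0+ex*bx+ey*.0007+N*h+[0,0,.0017],79.5))
```

```text
roller bf 0.00967065656356345 0.0008816664710534924 0.0317700665761476 [-0.46180446  0.07347748 -0.24378197]
0.0027 0.0305 (array([ 0.67, -0.01,  0.22]), np.float64(-0.002), np.float64(79.39))
0.0024 0.03 (array([ 0.7 , -0.01,  0.27]), np.float64(-0.002), np.float64(79.39))
0.0017 0.03 (array([ 0.77, -0.01,  0.28]), np.float64(-0.002), np.float64(79.39))
```

move_arm(translation=[[0.3,0,0.1],[0.6,0,0.2],[0.67,0,0.22],[0.67,0,0.22]], yaw=[-0.002,-0.002,-0.002,-0.002], claw=[3.5,3.5,3.5,3.5])

```text
time_s: 13.42
tool_pos: [0.6099, 0.0927, 0.0694]
tcp_rot: [[-0.983, 0.182, 0.003], [0.182, 0.983, 0.0], [-0.003, 0.001, -1.0]]
wrist_force: [0.3, 0.7, -1.7]
gripper_width: 0.536
```

Run:
```python
from b import *
s=observe(); w=s['tool_pos']-[0,0,.0017]-p0; print("roller bf",w@ex,w@ey,w@N, s['wrist_force'])
for bx,h in((.0027,.030),(.002,.0295)):
  print(bx,h,delta(p0+ex*bx+ey*.0007+N*h+[0,0,.0017],79.5))
```

```text
roller bf 0.0026732987397359016 0.0008937329972070416 0.03059000833984248 [ 0.28864596  0.6980894  -1.7324403 ]
0.0027 0.03 (array([-0.01, -0.02,  0.06]), np.float64(0.0001), np.float64(79.51))
0.002 0.0295 (array([ 0.05, -0.02,  0.12]), np.float64(0.0001), np.float64(79.51))
```

move_arm(translation=[[0.02,0,0.06],[0.05,0,0.1],[0.05,0,0.12],[0.05,0,0.12]], yaw=[0,0,0,0], claw=[3.5,3.5,3.5,3.5])

```text
time_s: 13.92
tool_pos: [0.6098, 0.0927, 0.0687]
tcp_rot: [[-0.983, 0.182, 0.004], [0.182, 0.983, 0.0], [-0.004, 0.001, -1.0]]
wrist_force: [-0.2, -1.4, 6.4]
gripper_width: 0.53
```

Run:
```python
from b import *
s=observe(); w=s['tool_pos']-[0,0,.0017]-p0; print("roller bf",w@ex,w@ey,w@N, s['wrist_force'])
c=cam("wrist"); im,D=get_image("wrist"); cv2.imwrite(f"pics/wrist8.png",im[...,::-1])
```

```text
roller bf 0.002468354082646723 0.0009182582003325776 0.02993353084406428 [-0.24474709 -1.43689158  6.39999838]
```

View pics/wrist8.png

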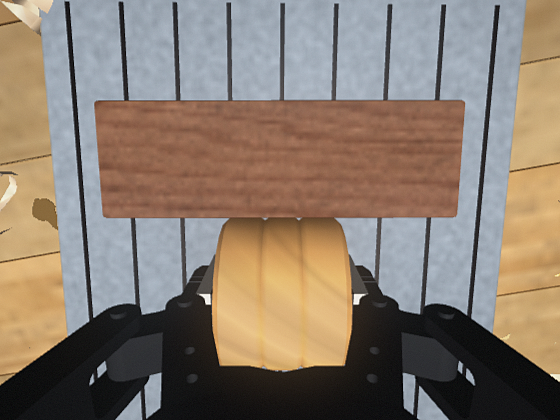

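The roller is in contact with the board (6.4 N) and up against the chock's uphill face. I release it.

move_arm(translation=[[0.02,0,0],[0.02,0,-0.05],[0.02,0,-0.05],[0.02,0,-0.05],[0.02,0,-0.05],[0.02,0,-0.05],[0,0,-2],[0,0,-5],[0,0,-9],[0,0,-14],[0,0,-15],[0,0,-15]], yaw=[0,0,0,0,0,0,0,0,0,0,0,0], claw=[3.5,5,6,7,7.5,7.5,7.5,7.5,8,8,8,8])

```text
time_s: 15.48
tool_pos: [0.6095, 0.0927, 0.2189]
tcp_rot: [[-0.983, 0.182, 0.005], [0.182, 0.983, 0.0], [-0.004, 0.001, -1.0]]
wrist_force: [0.7, 0.6, -0.7]
gripper_width: 0.939
```

```bash
cat > chk.py <<'E'
import sys
from b import *
k=sys.argv[1]
c=cam("wrist"); im,D=get_image("wrist"); cv2.imwrite(f"pics/wrist{k}.png",im[...,::-1]); np.savez(f"wrist{k}.npz",im=im,D=D,K=c[0],R=c[1],t=c[2])
chock(np.load(f"wrist{k}.npz"),(150,60,450,240))
P=cloud(c,D)-p0; h=P@N; x=P@ex; y=P@ey
m=(h>.036)&(h<.065)&(abs(x)<.06)&(abs(y)<.05)
from scipy.optimize import least_squares
q=np.c_[x[m],y[m],h[m]]
def res(v): return np.hypot((q[:,0]-v[0])-(q[:,1])*np.tan(np.radians(v[1])),q[:,2]-v[2])-.03
r=least_squares(res,[0,0,.03],loss='soft_l1',f_scale=.001); print("roller bx, skew deg, h",r.x,"y range",np.percentile(q[:,1],[1,99]))
i2,_=get_image("scene"); cv2.imwrite(f"pics/scene{k}.png",i2[...,::-1])
E
python3 chk.py 9
```

```text
chock board frame ((-0.047686170786619186, 0.0005361735820770264), (0.04824565351009369, 0.13881933689117432), 0.4333193302154541)
tilt vs board deg [0.27597051 0.10737865] h 0.031927495073595026
roller bx, skew deg, h [ 0.00174023 -0.56545334  0.02945805] y range [-0.02096615  0.02383255]
```

View pics/wrist9.png

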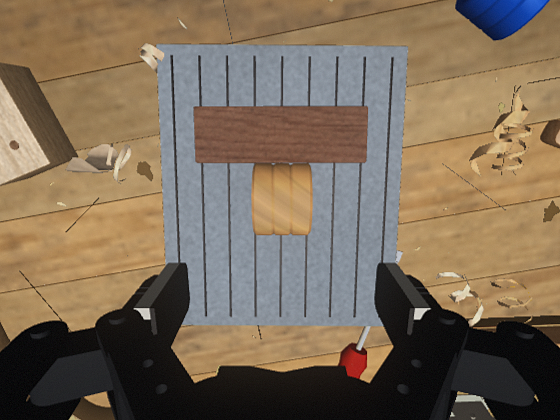

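View pics/scene9.png

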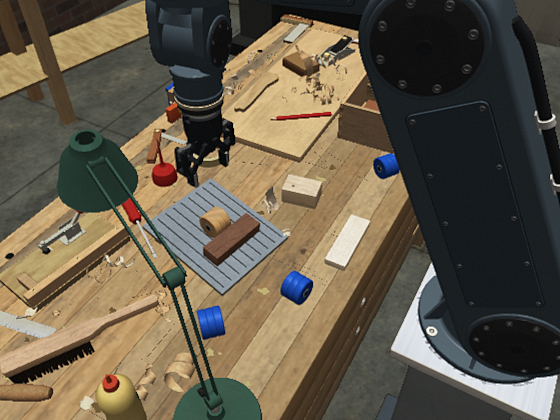

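The roller rests at (252-311, 163-235) directly against the chock at (193-367, 107-163). I wait a second and check that nothing drifts.

move_arm(translation=[[0,0,-1],[0,0,-2],[0,0,0],[0,0,0],[0,0,0],[0,0,0],[0,0,0],[0,0,0],[0,0,0],[0,0,0],[0,0,0],[0,0,0]], yaw=[0,0,0,0,0,0,0,0,0,0,0,0], claw=[8,8,8,8,8,8,8,8,8,8,8,8])

```text
time_s: 17.08
tool_pos: [0.6087, 0.0926, 0.2172]
tcp_rot: [[-0.983, 0.182, 0.002], [0.182, 0.983, -0.0], [-0.002, 0.0, -1.0]]
wrist_force: [0.0, -0.1, -0.4]
gripper_width: 0.938
```

```bash
python3 chk.py 10; python3 -c "
from h import *
a=np.load('wrist9.npz')['im'].astype(int);b=np.load('wrist10.npz')['im'].astype(int)
d=abs(a-b).max(2)[90:250,180:380];print((d>40).sum())"
```

```text
chock board frame ((-0.05057588964700699, 0.0004966855049133301), (0.04326218366622925, 0.13881932199001312), 0.432552695274353)
tilt vs board deg [0.11723204 0.06546179] h 0.031913655886237347
roller bx, skew deg, h [ 0.00171579 -0.34454327  0.0294867 ] y range [-0.02081695  0.02407664]
1243
```

```bash
python3 -c "
from plant import *
print(close_job())"
```

```text
the job is handed in; nothing more can be done
None
```

The job is done and handed in at about 17 s. The dark brown offcut lies on the board as a chock, and the roller rests against its uphill side with its axis across the slope. I opened the gripper only once the roller was on the board and against the chock.

**Chock:** The last check put its centre 50 mm downhill of the board's middle. It lies flat to about 0.1° and is square across the slope to about 0.5°.

**Roller:** It came to rest about 2 mm uphill of the board's middle. In two pictures about 1.6 s apart its position changed by less than 0.1 mm, with the gripper about 15 cm above it and touching nothing.

**Checks that disagreed:**
- One tilt fit showed the chock pitched 8° in the gripper. Depth readings row by row showed it level, so I took that fit as noise.
- The first picture after release gave the chock as 48 mm wide and shifted about 2 mm, because its outline took in some roller pixels. The later picture agreed with the earlier ones.
- A raw pixel comparison of the two final pictures showed 1243 changed pixels. I put that down to the wrist camera moving about 2 mm between them.

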